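# Weigh out a shot of dye with the pump bottle

## Robot

A 7-joint arm with a two-finger parallel gripper is mounted at the origin on the work surface. World frame = base frame: x ahead of the robot, y to its left, z up, the work surface at z = 0. Lengths are in m, angles in rad, forces in N, time in s.
With the tool pointing down it reaches from about 0.4 to 0.9 m from the base axis. Payload 5.5 kg.
Tool frame: the origin (TCP) lies midway between the tips of the shut fingers; the grasp point (between the pads) lies 19 mm behind it (manip.grip_depth is the distance from the TCP to the grasp point, in m); z points along the fingers, y is the line along which they close (so a half turn about z gives the same grasp; the last joint's range is limited). The gripper opens to 85 mm and grips with 20 to 120 N. Pads are 22 mm wide; open, the fingers measure 114 mm over their backs; the gripper's body (76 mm by 85 mm) begins 54 mm behind the grasp point. The pads swing forward as they close: fully open they stand 13 mm farther back than shut.
Start: joints at [0.263, 0.501, -0.427, 1.55, 0.221, 1.138, -0.21], TCP at [0.65, 0, 0.231] pointing down, gripper open.
Joint ranges: [-2.88, 2.88], [-0.31, 2.03], [-1.54, 1.56], [0.2, 2.42], [-1.41, 4.55], [0.19, 2.02], [-2.57, 2.57]. Speed limits (rad/s): [2.57, 2.57, 3.14, 3.14, 3.14, 3.14, 3.14].

## Interface

Orientations are given as a unit quaternion [x, y, z, w].
In Python, from bench import status, eyes, manip, nets gives the robot as it stands. The module is installed in compiled form; this text tells all that it offers.
- The arm moves only by the tool jog_arm, never from a script. Its argument "series" is a list of rows, each a list of 7 numbers: the shift along the tool's x, y, z each as a share of 0.12 m, from -1 to 1, then the turn, a rotation vector about the tool's x, y, z each as a share of 30 degrees, from -1 to 1, then the opening, from -1 (shut) to 1 (fully open). In form: [[x, y, z, wx, wy, wz, jaw], ...]. A call has 1 to 5 rows; each row shifts and turns the commanded pose from where the row before left it, along the tool's axes as they then stand; what a row does not reach is not made up. A row lasts 1/8 s, in which the tool goes at most 62.5 mm and 10.7 degrees, less where a joint would pass 70% of its speed; a pose out of reach is approached as far as the arm can. A call with a number of a shift or a turn outside -1 to 1 is refused whole. A call with a gripper value outside its range is refused whole. The fingers move at their own pace and stop on an object; "newtons" is the grip in N (left out, the last holds). Time passes only in rows, so rows that do not move let the fingers close. It gives the time, the measured TCP pose, the force, the opening and the grip force at its end, in the units of the state.
- status.get_obs(): the state, without advancing time (a new reading comes with each control period).
- eyes.snapshot(name): name is "scene" or "side" or "wrist"; returns the picture (400x640x3 uint8, red, green, blue); there is no depth.
- eyes.get_calibration(name): a dict with "fx", "fy", "cx", "cy" (pixels), "position" and "orientation" of the camera in the world; the wrist camera has in their place "tool_from_camera" (4x4, takes a point from camera to tool coordinates, whose origin is the TCP and whose axes are the flange's). Camera axes: x right, y down, z forward; pixel columns grow to the right and rows downward; lengths in m; the calibration is good to about 2 mm. A picture is of the moment at which its call begins: read the wrist's pose just before it. get_calibration takes no time and is no camera call.
- manip.sign_off(): hands the job in; it is judged then, once.
Trained networks look in the newest picture that a camera, given by its name, has taken for a name from the list of things; names that differ only in an ending like _2 or _b are one class to them, and where a whole thing is asked for, a point or a joint stands for the part that bears it (a point fixed in the world has none). Each returns a list of dicts, best first, with "p" (0 to 1); they miss things now and then, are a little off and sometimes report something else, mostly with a low value. They report only what shows in the picture. A call takes as long as a camera call. They do not tell look-alikes from the thing itself.
- nets.find_in(target, camera): "box" ([left, top, right, bottom] in pixels, round what is visible of it).
- nets.place_of(target, camera): "xy" ([column, row] in pixels: a listed point, or the origin of a listed thing).
The state is a dict: "t": time; "qpos": joint angles; "qvel": joint speeds; "tau": joint torques, N m; "tool_pos": TCP position; "tcp_rot": TCP orientation; "wrist_force": force on the tool from outside, world axes, zero at the start; "ft_torque": the same for the moment, N m; "width": opening from 0.0 (shut) to 1.0 (fully open); "gripper_force": force on a finger pad.
Only numpy, scipy, OpenCV 4.12 (cv2) and the standard library are available. Lean on these libraries where they do the work, as an engineer would, in place of code of your own. Each camera call takes 0.05 s, during which the arm holds its last target. There are 200 camera calls.

## Task

Stand the mixing cup upright on the steel pan of the scale with its mouth centred under the pump bottle's nozzle, and let go of it. Then press the scale's keys one at a time, green (on) and then yellow (zero), and after that press the pump's orange cap all the way down and let it spring back up. Leave the cup standing under the nozzle, never pump without the cup there, and do not disturb the squeeze bottle, the jar or the tin.

Things in the scene. Friction and masses are not known exactly. Their poses are not given: they have to be found in the camera images.
- station: Fixed plywood board (x -100 to +170, y +-140 mm, 12 mm thick) with a grey scale (150 mm in x, 255 in y, top 34 mm above the table) and behind it a dark pump bottle, 68 mm diameter, axis at x +110, y -60 mm, white collar up to 170 mm. Origin on the table under the scale's middle; x to its back, z up. Pan on the -y half; keys at y +90, x -32 and +32 mm (which colour is in front varies).
- pan (a point): Centre of the top of the round steel pan (104 mm diameter), 38 mm above the table, straight below the nozzle
- nozzle (a point): Lower tip of the orange spout, 145 mm above the table (131 with the pump down), 107 above the pan. A 10 mm tube rises from here to 202 mm and runs 90 mm level in the station's +x direction to the cap; it moves with the cap. No room to lower the cup from above: bring it in low from the side.
- pump_top (a point): Centre of the flat top of the orange pump cap (36 mm diameter), 206 mm above the table when up
- pump (a joint): Pump cap travel in m: 0 up, 0.014 fully down; it springs back; about 3 N to start and 9 N to hold fully down
- key_green_top (a point): Centre of the top of the round green key (24 mm diameter) on the scale, 52 mm above the table when up; it stands in a black housing of 40 mm diameter, 46 mm high
- key_green (a joint): Green key travel in m: 0 up, 0.006 fully down (4 N); springs back
- key_yellow_top (a point): Centre of the top of the round yellow key (24 mm diameter) on the scale, 52 mm above the table when up; it stands in a black housing of 40 mm diameter, 46 mm high
- key_yellow (a joint): Yellow key travel in m: 0 up, 0.006 fully down (4 N); springs back
- cup: Aluminium mixing cup, 55 mm high, 54 mm wide at the foot, 64 mm at the rim, 3 mm wall, about 90 g, with a straight level blue handle. Origin at the centre of its underside, z up; the handle runs along -x from the cup to 127 mm from the origin, is 14 mm wide and 10 mm thick, its middle 46 mm above the underside
- cup_mouth (a point): Centre of the cup's mouth, in the plane of the rim, 55 mm above the underside
- cup_grip (a point): Point in the middle of the handle's section, 100 mm from the cup's axis: a place to pinch the handle across its 14 mm width from above
- squeeze: Bystander: dark purple squeeze bottle with white conical tip, 44 mm diameter, 158 mm high; origin under its centre
- jar: Bystander: yellow jar with gold lid, 60 mm diameter, 75 mm high; origin under its centre
- tin: Bystander: open dark red tin, 150 x 210 x 50 mm, with thread spools in it; origin under its centre
Not all that is in view belongs to the job. What is shaped like the cup but pink is not meant.

How it is judged:
By the outcome, as a careful person would: the job done as asked, in the order asked, and still so for the second after the job is handed in, with the robot touching nothing.
It also fails if it takes over 70 s, if anything falls off the work surface, if the arm or the gripper's body presses on something with over 40 N, if the wrist force passes 120 N, or if a joint passes its speed limit or range.

## Working session

There is one attempt and no reset: what is moved stays moved. The work goes in short steps, Python scripts to look and compute and a tool call to move; the robot and the scene stay as the last step left them, time stands still between calls to the robot, and variables do not carry over. Pictures are saved under pics/ and viewed, at most 13 in all, crops included, and the job is handed in when it is done.

Besides the shell and the picture viewer there is one more tool, called as name(argument=value, ...) on one line, values as JSON. jog_arm: Moves the arm, as the interface text tells. Its arguments: {"type":"object","properties":{"series":{"type":"array","items":{"type":"array","items":{"type":"number","minimum":-1,"maximum":1}}},"newtons":{"type":"number"}},"required":["series"]}

```bash
mkdir -p pics
cat > h.py <<'E'
import numpy as np, cv2
from scipy.spatial.transform import Rotation as R
from bench import status, eyes, manip, nets
def ray(cam,uv,T=None):
    c=eyes.get_calibration(cam)
    d=np.array([(uv[0]-c['cx'])/c['fx'],(uv[1]-c['cy'])/c['fy'],1.])
    if 'position' in c: Rm,p=R.from_quat(c['orientation']).as_matrix(),np.array(c['position'])
    else:
        o=status.get_obs() if T is None else T
        W=np.eye(4);W[:3,:3]=R.from_quat(o['tcp_rot']).as_matrix();W[:3,3]=o['tool_pos']
        M=W@c['tool_from_camera'];Rm,p=M[:3,:3],M[:3,3]
    return p,Rm@d
def at_z(cam,uv,z,T=None):
    p,d=ray(cam,uv,T); return p+d*(z-p[2])/d[2]
def tri(obs):
    A=np.zeros((3,3));b=np.zeros(3)
    for p,d in obs:
        d=d/np.linalg.norm(d);P=np.eye(3)-np.outer(d,d);A+=P;b+=P@p
    return np.linalg.solve(A,b)
def save(cam,name): 
    im=eyes.snapshot(cam);cv2.imwrite('pics/'+name,im[:,:,::-1]);return im
E
python3 - <<'E'
from h import *
o=status.get_obs();print(o)
ims=[save(c,c+'0.png') for c in ('scene','side','wrist')]
cv2.imwrite('pics/both.png',cv2.resize(np.vstack(ims[:2]),None,fx=.75,fy=.75)[:,:,::-1])
Z=dict(pan=.038,nozzle=.145,pump_top=.206,key_green_top=.052,key_yellow_top=.052,cup=0,cup_mouth=.055,cup_grip=.046,squeeze=0,jar=0,tin=0)
for n,z in Z.items():
    for c in ('scene','side'):
        for d in nets.place_of(n,c)[:3]:
            if d['p']>.2: print(n,c,round(d['p'],2),np.round(d['xy'],1),at_z(c,d['xy'],z).round(4))
E
```

```text
{'t': 0.0, 'qpos': array([ 0.26320982,  0.50184424, -0.42676609,  1.55144964,  0.2207628 ,
        1.13832397, -0.21031042]), 'qvel': array([ 1.27619233e-03,  5.73178177e-04, -4.85119497e-04, -7.83209803e-05,
       -5.65824305e-04, -6.84033841e-04,  7.60838776e-04]), 'tau': array([ 1.57038257e-04, -5.69523740e+01, -5.81651285e+00, -2.80938792e+01,
        1.07328620e-02,  1.20940185e-02,  1.30241034e-05]), 'tool_pos': array([ 6.49295545e-01, -5.64822101e-05,  2.30259555e-01]), 'tcp_rot': array([ 7.07107534e-01,  7.07105336e-01, -6.70131065e-04, -7.27784544e-04]), 'wrist_force': array([ 0.37934187, -0.02942037, -0.34676618]), 'ft_torque': array([ 0.02879935, -0.01526834,  0.00940356]), 'gripper_force': 0.0, 'width': 1.0034623837460057}
pan scene 0.56 [335.7 213.6] [0.593  0.0942 0.038 ]
pan scene 0.25 [250.4 280.8] [ 0.539  -0.2354  0.038 ]
pan side 0.96 [302.  237.5] [0.6128 0.0924 0.038 ]
nozzle scene 0.44 [334.7 208.7] [0.6398 0.0016 0.145 ]
nozzle side 0.83 [307.2 205.8] [0.597  0.0819 0.145 ]
pump_top scene 0.85 [370.5 172.9] [0.6819 0.1126 0.206 ]
pump_top side 0.8 [271.6 190. 
[... 712 characters left out ...]
0.3645  0.055 ]
cup_grip scene 0.97 [151.1 300.6] [ 0.3824 -0.4114  0.046 ]
cup_grip scene 0.72 [220.2 268.7] [ 0.4549 -0.2488  0.046 ]
cup_grip scene 0.71 [332.3 209.2] [0.5795 0.0978 0.046 ]
cup_grip side 0.91 [373.5 169.7] [ 0.4457 -0.2374  0.046 ]
cup_grip side 0.75 [396.8 140.3] [ 0.3782 -0.4259  0.046 ]
squeeze scene 0.98 [321.7 316.4] [ 0.7296 -0.2099  0.    ]
squeeze side 0.71 [343.6 161.6] [ 0.5543 -0.3325  0.    ]
squeeze side 0.65 [286.3 178.3] [ 0.7301 -0.2072  0.    ]
jar scene 0.79 [229.8 345.4] [ 0.5935 -0.3875 -0.    ]
jar side 0.65 [335.7 150.2] [ 0.5919 -0.399   0.    ]
tin scene 0.58 [378.3 155.3] [ 0.5452  0.4794 -0.    ]
tin side 0.72 [292.  381.7] [0.5564 0.4725 0.    ]
```

View pics/both.png

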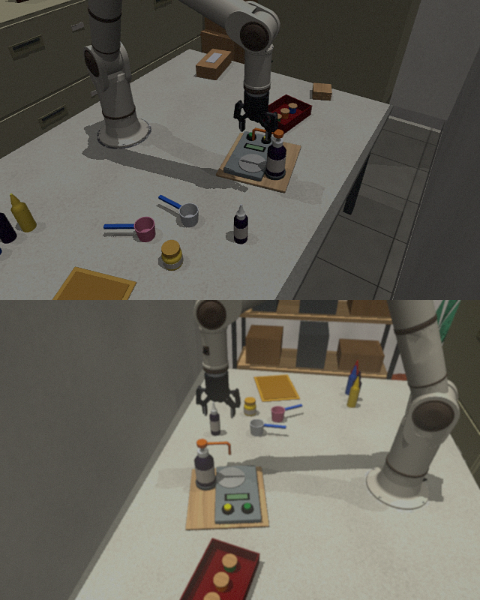

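The scene shows the grey cup (scene ~(252,285) px full-size, blue handle toward the robot), the pink look-alike at ~(193,305), the station with the pump at ~(370,175), and green key in front with yellow behind. Next I check the station in the wrist picture.

Run:
```python
from h import *
o=status.get_obs();print(o['t'],o['tool_pos'])
save('wrist','w1.png')
Z=dict(pan=.038,nozzle=.145,pump_top=.206,key_green_top=.052,key_yellow_top=.052)
for n,z in Z.items():
    for d in nets.place_of(n,'wrist')[:2]:
        if d['p']>.2: print(n,round(d['p'],2),np.round(d['xy'],1),at_z('wrist',d['xy'],z,o).round(4))
print(eyes.get_calibration('wrist'))
```

```text
1.25 [6.50006069e-01 1.32489486e-05 2.31306991e-01]
pan 0.83 [268.3 102.2] [0.5956 0.0815 0.038 ]
nozzle 0.82 [250.   93.3] [0.6001 0.0833 0.145 ]
nozzle 0.69 [272.5  98.2] [0.6161 0.0799 0.145 ]
pump_top 0.69 [395.5  49.1] [0.6885 0.1003 0.206 ]
{'fx': 304.53290920248537, 'fy': 304.53290920248537, 'cx': 320.233450104669, 'cy': 200.701246892252, 'tool_from_camera': array([[-5.81555487e-04, -9.63037303e-01, -2.69367436e-01,
         6.79168749e-02],
       [ 9.99999765e-01, -6.57758349e-04,  1.92638264e-04,
         2.38794470e-04],
       [-3.62696514e-04, -2.69367261e-01,  9.63037459e-01,
        -1.44036307e-01],
       [ 0.00000000e+00,  0.00000000e+00,  0.00000000e+00,
         1.00000000e+00]])}
```

View pics/w1.png

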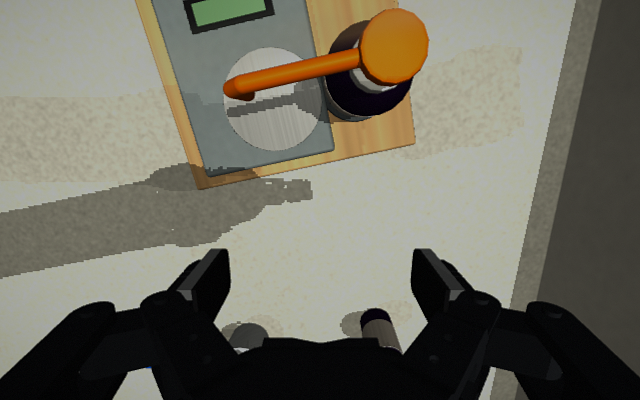

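jog_arm(series=[[0.2, -0.12, -0.34, 0, 0, 0, 1], [0.2, -0.12, -0.34, 0, 0, 0, 1], [0, 0, 0, 0, 0, 0, 1], [0, 0, 0, 0, 0, 0, 1]])

```text
t: 2.05
tool_pos: [0.6211, 0.0475, 0.3127]
tcp_rot: [0.707, 0.707, -0.0, 0.0]
wrist_force: [-0.1, 0.2, 0.4]
width: 1.001
gripper_force: 0.0
```

Run:
```python
from h import *
o=status.get_obs();print(o['t'],o['tool_pos'])
im=save('wrist','w2.png')
Z=dict(pan=.038,nozzle=.145,pump_top=.206,key_green_top=.052,key_yellow_top=.052)
for n,z in Z.items():
    for d in nets.place_of(n,'wrist')[:2]:
        if d['p']>.2: print(n,round(d['p'],2),np.round(d['xy'],1),at_z('wrist',d['xy'],z,o).round(4))
hsv=cv2.cvtColor(im,cv2.COLOR_RGB2HSV)
for nm,lo,hi,z in (('green',(45,100,40),(75,255,255),.052),('yellow',(22,150,100),(35,255,255),.052),('orange',(5,180,150),(18,255,255),.206)):
    m=cv2.inRange(hsv,lo,hi);n,l,s,c=cv2.connectedComponentsWithStats(m)
    for i in range(1,n):
        if s[i,4]>60: print(nm,s[i],c[i].round(1),at_z('wrist',c[i],z,o).round(4))
```

```text
2.05 [0.62114777 0.04750502 0.31272689]
pan 0.82 [302.6 142.3] [0.5977 0.0803 0.038 ]
nozzle 0.88 [299.7 145.2] [0.6007 0.0864 0.145 ]
pump_top 0.62 [403.8 134.5] [0.6888 0.1006 0.206 ]
pump_top 0.54 [228.1  26.3] [0.5537 0.1787 0.206 ]
key_green_top 0.96 [230.4  22.5] [0.5152 0.2215 0.052 ]
key_yellow_top 0.78 [282.3  11.3] [0.5771 0.2332 0.052 ]
key_yellow_top 0.24 [300.1 148.1] [0.595  0.0739 0.052 ]
green [222  14  21  21 342] [231.7  24. ] [0.5166 0.2199 0.052 ]
yellow [275   1  20  22 333] [284.7  11.2] [0.5799 0.2333 0.052 ]
orange [ 382  112   42   43 1419] [402.7 132.9] [0.6878 0.1018 0.206 ]
orange [300 133  81  25 741] [340.3 145.5] [0.6378 0.0918 0.206 ]
```

View pics/w2.png

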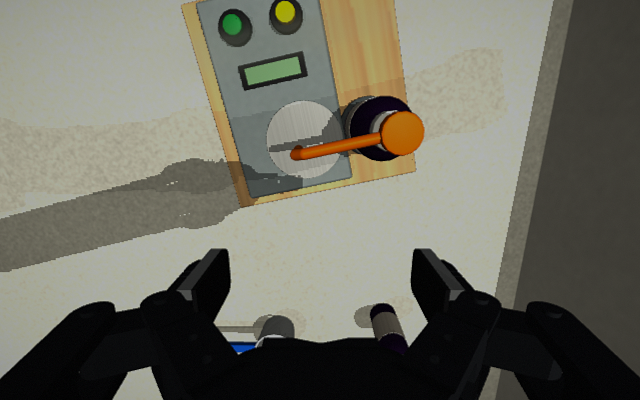

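The wrist view confirms the station: green key at (231,24), yellow at (284,11), cap at (402,133), pan at (304,139). Moving on to the cup.

jog_arm(series=[[-0.42, -0.22, 0.11, 0, 0, 0, 1], [-0.42, -0.22, 0.11, 0, 0, 0, 1], [-0.42, -0.22, 0.11, 0, 0, 0, 1], [-0.42, -0.22, 0.11, 0, 0, 0, 1], [-0.42, -0.22, 0.11, 0, 0, 0, 1]])

```text
t: 2.98
tool_pos: [0.4881, -0.2058, 0.2463]
tcp_rot: [0.707, 0.707, 0.0, 0.0]
wrist_force: [0.6, -0.8, 0.4]
width: 1.002
gripper_force: 0.0
```

jog_arm(series=[[-0.42, -0.22, 0.11, 0, 0, 0, 1], [0, 0, 0, 0, 0, 0.35, 1], [0, 0, 0, 0, 0, 0.35, 1], [0, 0, 0, 0, 0, 0.35, 1], [0, 0, 0, 0, 0, 0.35, 1]])

```text
t: 3.6
tool_pos: [0.4626, -0.2546, 0.2333]
tcp_rot: [0.915, 0.404, -0.0, -0.0]
wrist_force: [0.4, 0.4, 0.3]
width: 0.999
gripper_force: 0.0
```

jog_arm(series=[[0, 0, 0, 0, 0, 0.35, 0.1], [0, 0, 0, 0, 0, 0.35, 0.1], [0, 0, 0, 0, 0, 0.35, 0.1], [0, 0, 0, 0, 0, 0.35, 0.1], [0, 0, 0, 0, 0, 0.2, 0.1]])

```text
t: 4.22
tool_pos: [0.4626, -0.2545, 0.2333]
tcp_rot: [1.0, -0.002, -0.0, -0.0]
wrist_force: [0.3, -0.3, 0.0]
width: 0.554
gripper_force: 0.0
```

Run:
```python
from h import *
o=status.get_obs();print(o['t'],o['tool_pos'],o['tcp_rot'],o['qpos'],np.abs(o['qvel']).max(),o['width'])
im=save('wrist','w3.png')
Z=dict(cup=0,cup_mouth=.055,cup_grip=.046)
for n,z in Z.items():
    for d in nets.place_of(n,'wrist')[:3]:
        if d['p']>.2: print(n,round(d['p'],2),np.round(d['xy'],1),at_z('wrist',d['xy'],z,o).round(4))
hsv=cv2.cvtColor(im,cv2.COLOR_RGB2HSV)
m=cv2.inRange(hsv,(105,150,60),(125,255,255));n,l,s,c=cv2.connectedComponentsWithStats(m)
for i in range(1,n):
    if s[i,4]>150:
        p=np.argwhere(l==i)[:,::-1].astype(float)
        P=np.array([at_z('wrist',q,.051,o)[:2] for q in p[::5]]);mu=P.mean(0);w,v=np.linalg.eigh(np.cov((P-mu).T))
        t=(P-mu)@v[:,1];print('blue',s[i],mu.round(4),v[:,1].round(4),t.min(),t.max(),np.sqrt(12*w))
```

```text
4.225 [ 0.46264586 -0.25447473  0.23332524] [ 9.99997342e-01 -2.28466365e-03 -2.73394785e-04 -1.49793714e-04] [ 0.52929182  0.25222825 -0.09054389  1.86330597  0.02631408  1.02782425
 -1.14738008] 0.7752040006662425 0.5535167240127459
cup 0.96 [403.7 173.6] [ 0.4604 -0.3594  0.    ]
cup 0.79 [311.9  98.3] [ 0.5507 -0.2453  0.    ]
cup_mouth 0.68 [312.6  98.7] [ 0.5474 -0.2475  0.055 ]
cup_mouth 0.63 [422.6 178.2] [ 0.4656 -0.3649  0.055 ]
cup_grip 0.95 [307.9 194.9] [ 0.4453 -0.2407  0.046 ]
cup_grip 0.69 [457.  247.7] [ 0.38   -0.4157  0.046 ]
blue [ 304  131   13   86 1041] [ 0.4705 -0.2431] [-0.9999  0.016 ] -0.04510955100131549 0.04857459878152487 [0.01321365 0.09552369]
blue [429 200  46  68 893] [ 0.3999 -0.4051] [-0.8453 -0.5343] -0.04438666408463006 0.04766872507788871 [0.01359798 0.09244057]
```

View pics/w3.png

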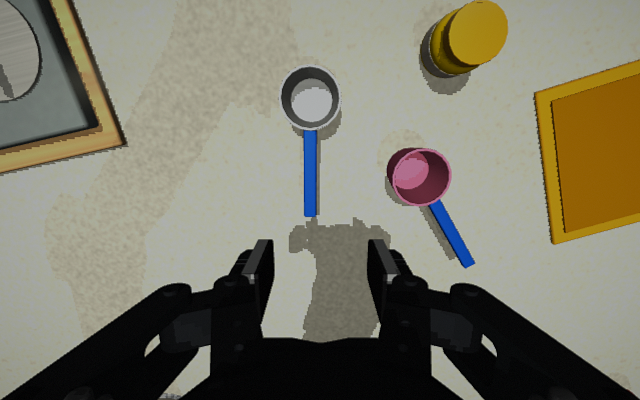

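Grey cup mouth at (311,97) px, its handle running down to (311,215); the pink one is to the right and clear. Descending on the grey cup's handle.

jog_arm(series=[[-0.11, -0.1, 0.1, 0, 0, 0.02, 0.1], [0, 0, 0.4, 0, 0, 0, 0.1], [0, 0, 0.5, 0, 0, 0, 0.1], [0, 0, 0.4, 0, 0, 0, 0.1], [0, 0, 0.1, 0, 0, 0, 0.1]])

```text
t: 5.05
tool_pos: [0.4472, -0.2412, 0.0509]
tcp_rot: [1.0, -0.004, -0.003, -0.001]
wrist_force: [0.5, 0.1, 0.0]
width: 0.55
gripper_force: 0.0
```

jog_arm(series=[[0, 0, 0, 0, 0, 0, 0.1]])

```text
t: 5.18
tool_pos: [0.4497, -0.2424, 0.0538]
tcp_rot: [1.0, -0.005, -0.0, -0.0]
wrist_force: [1.0, 0.2, 0.4]
width: 0.551
gripper_force: 0.0
```

Run:
```python
from h import *
o=status.get_obs();print(o['t'],o['tool_pos'],o['tcp_rot'])
im=save('wrist','w4.png')
hsv=cv2.cvtColor(im,cv2.COLOR_RGB2HSV)
m=cv2.inRange(hsv,(105,150,60),(125,255,255));n,l,s,c=cv2.connectedComponentsWithStats(m)
for i in range(1,n):
    if s[i,4]>150:
        p=np.argwhere(l==i)[:,::-1].astype(float)
        P=np.array([at_z('wrist',q,.051,o)[:2] for q in p[::5]]);mu=P.mean(0);w,v=np.linalg.eigh(np.cov((P-mu).T))
        t=(P-mu)@v[:,1];print('blue',s[i],mu.round(4),v[:,1].round(4),t.min(),t.max(),np.sqrt(12*w))
```

```text
5.175 [ 0.44970101 -0.24240556  0.05376012] [ 9.99987977e-01 -4.88699711e-03 -3.11751034e-04 -2.55840860e-04]
blue [ 307  118   30  181 4799] [ 0.4731 -0.2432] [-0.9999  0.017 ] -0.0439754704780256 0.05148551387713871 [0.01352868 0.09445235]
blue [ 570  268   70  123 3185] [ 0.4001 -0.4047] [-0.8431 -0.5378] -0.04174827252373649 0.04913135734929286 [0.01351962 0.08925039]
```

View pics/w4.png

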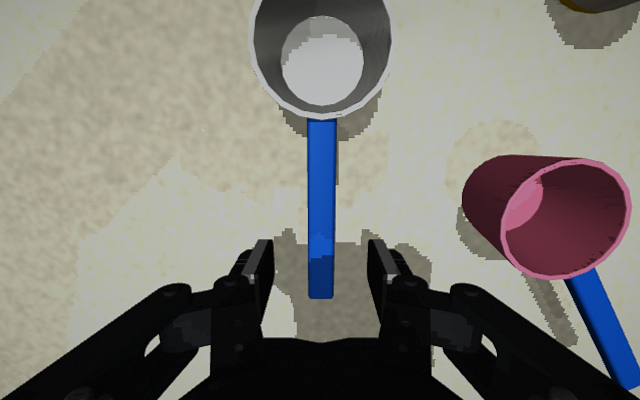

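The handle is centred between the pads (321 px), so I lower further and grip.

jog_arm(series=[[0, 0, 0.22, 0, 0, 0, 0.1], [0, 0, 0, 0, 0, 0, 0.1], [0, 0, 0, 0, 0, 0, -1], [0, 0, 0, 0, 0, 0, -1], [0, 0, 0, 0, 0, 0, -1]], newtons=70)

```text
t: 5.85
tool_pos: [0.4504, -0.2429, 0.0284]
tcp_rot: [1.0, -0.005, 0.001, 0.001]
wrist_force: [-0.1, -1.2, 3.5]
width: 0.148
gripper_force: 69.3
```

jog_arm(series=[[0, 0, 0, 0, 0, 0, -1], [0, 0, 0, 0, 0, 0, -1], [0, 0, 0, 0, 0, 0, -1]])

```text
t: 6.22
tool_pos: [0.4499, -0.2427, 0.0276]
tcp_rot: [1.0, -0.005, 0.0, 0.0]
wrist_force: [-1.5, -0.8, 4.9]
width: 0.144
gripper_force: 69.7
```

jog_arm(series=[[0, 0, -0.25, 0, 0, 0, -1], [0, 0, -0.25, 0, 0, 0, -1], [0, 0, 0, 0, 0, 0, -1], [0, 0, 0, 0, 0, 0, -1]])

```text
t: 6.72
tool_pos: [0.4488, -0.2418, 0.0864]
tcp_rot: [1.0, -0.005, -0.001, -0.0]
wrist_force: [-0.6, 0.1, -1.8]
width: 0.145
gripper_force: 68.9
```

```bash
cat > st.py <<'E'
from h import *
# station fit
S=np.array([[110,-60],[-32,90],[32,90],[20,-60]])/1000
W=np.array([[.6880,.1013],[.516,.2203],[.579,.2333],[.598,.0815]])
w=np.array([1,1,1,1.]);ms=S.mean(0);mw=W.mean(0);A=S-ms;B=W-mw
yaw=np.arctan2((A[:,0]*B[:,1]-A[:,1]*B[:,0]).sum(),(A*B).sum())
Rm=np.array([[np.cos(yaw),-np.sin(yaw)],[np.sin(yaw),np.cos(yaw)]]);t=mw-Rm@ms
st=lambda x,y:Rm@np.array([x,y])/1000+t
E
python3 - <<'E'
from st import *
print('yaw',np.degrees(yaw),t,(A@Rm.T+mw-W).round(4))
for n,p in dict(pan=(20,-60),pump=(110,-60),green=(-32,90),yellow=(32,90)).items(): print(n,st(*p).round(4))
o=status.get_obs();print(o['t'],o['tool_pos'],o['tcp_rot'],o['wrist_force'],o['width'])
im=save('wrist','w5.png')
zr=.0615+.055
hsv=cv2.cvtColor(im,cv2.COLOR_RGB2HSV)
for c in ('wrist',):
  for d in nets.place_of('cup_mouth',c)[:2]: print(d['p'],d['xy'],at_z(c,d['xy'],zr,o).round(4))
m=cv2.inRange(hsv,(105,150,40),(125,255,255));n,l,s,c=cv2.connectedComponentsWithStats(m)
for i in range(1,n):
    if s[i,4]>150:print('blue',s[i],c[i])
E
```

```text
yaw 11.840350977110246 [0.56651928 0.13775063] [[-0.0015  0.0003]
 [ 0.0007 -0.001 ]
 [ 0.0004 -0.0009]
 [ 0.0004  0.0016]]
pan [0.5984 0.0831]
pump [0.6865 0.1016]
green [0.5167 0.2193]
yellow [0.5794 0.2324]
6.725 [ 0.44875825 -0.24180665  0.086388  ] [ 9.99986664e-01 -5.08269388e-03 -8.03358749e-04 -4.39785938e-04] [-0.58987484  0.13711128 -1.77384169] 0.14519243177795896
0.67 [322.7, 27.5] [ 0.5457 -0.244   0.1165]
0.67 [524.9, 203.8] [ 0.4834 -0.3221  0.1165]
blue [ 303  121   35  210 6538] [320.13062099 222.3684613 ]
blue [ 528  241   71  108 2558] [563.59343237 294.39093041]
```

View pics/w5.png

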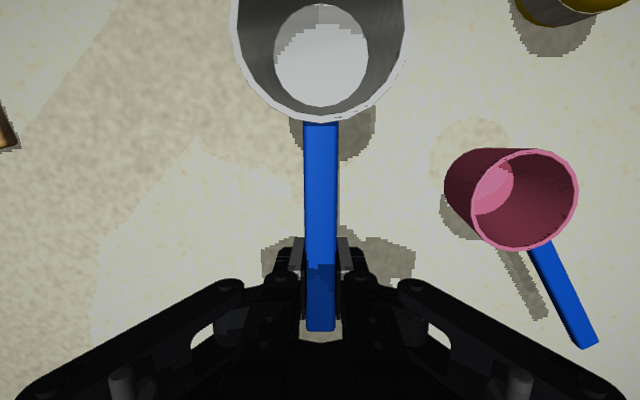

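jog_arm(series=[[0, 0, 0, 0, 0, -0.2, -1], [0, 0, 0, 0, 0, -0.21, -1], [0.12, -0.3, 0, 0, 0, 0, -1], [0.12, -0.3, 0, 0, 0, 0, -1], [0.12, -0.3, 0, 0, 0, 0, -1]])

```text
t: 7.45
tool_pos: [0.4692, -0.1266, 0.0862]
tcp_rot: [0.995, 0.102, -0.001, -0.0]
wrist_force: [0.4, -0.8, -0.7]
width: 0.145
gripper_force: 68.8
```

jog_arm(series=[[0.12, -0.3, 0, 0, 0, 0, -1], [0.12, -0.3, 0, 0, 0, 0, -1], [0.12, -0.3, 0, 0, 0, 0, -1], [0, 0, 0, 0, 0, 0, -1], [0, 0, 0, 0, 0, 0, -1]])

```text
t: 8.07
tool_pos: [0.4895, -0.0138, 0.0864]
tcp_rot: [0.995, 0.102, -0.001, 0.0]
wrist_force: [0.1, -1.2, -2.0]
width: 0.149
gripper_force: 68.8
```

Run:
```python
from st import *
o=status.get_obs();print(o['t'],o['tool_pos'],o['tcp_rot'],o['wrist_force'],o['width'])
ims=[]
for c in ('scene','side','wrist'):
    ims.append(save(c,c+'6.png'))
    for n in ('cup_mouth','nozzle','pan'):
        for d in nets.place_of(n,c)[:2]: print(c,n,round(d['p'],2),d['xy'])
x=cv2.resize(ims[0][120:270,230:430],(400,300));y=cv2.resize(ims[1][150:300,230:430],(400,300))
cv2.imwrite('pics/c6.png',np.vstack([np.hstack([x,y]),np.hstack([cv2.resize(ims[2],(480,300)),np.zeros((300,320,3),np.uint8)])])[:,:,::-1])
```

```text
8.075 [ 0.48952909 -0.01379099  0.08642755] [ 9.94780914e-01  1.02028841e-01 -1.02167313e-03  6.94658852e-05] [ 0.13666283 -1.19808304 -1.9776145 ] 0.14942236163580694
scene cup_mouth 0.76 [189.9, 301.9]
scene cup_mouth 0.56 [318.9, 209.3]
scene nozzle 0.65 [335.5, 187.2]
scene nozzle 0.55 [318.2, 211.5]
scene pan 0.83 [335.8, 215.8]
side cup_mouth 0.79 [372.3, 145.2]
side cup_mouth 0.68 [315.4, 196.0]
side nozzle 0.56 [308.1, 208.8]
side nozzle 0.28 [318.2, 263.2]
side pan 0.77 [304.5, 236.5]
wrist cup_mouth 0.84 [321.3, 24.3]
```

View pics/c6.png

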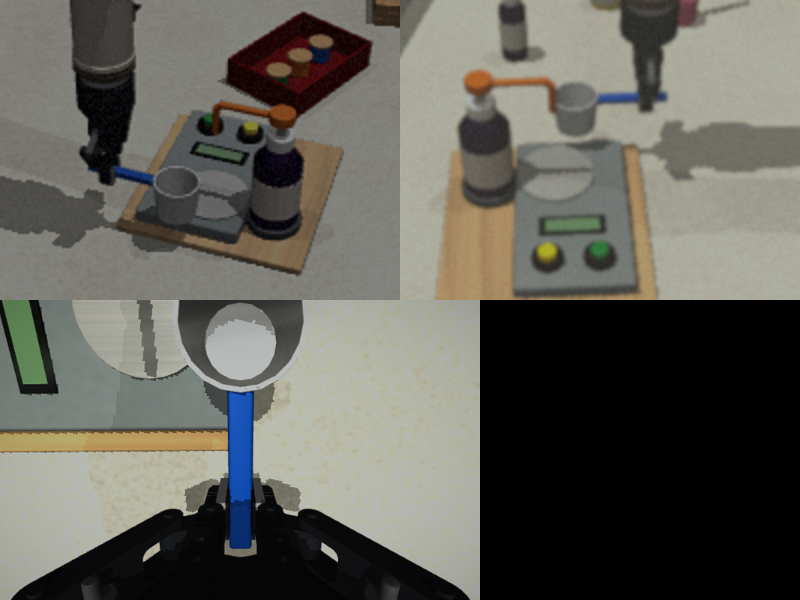

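The cup hangs level, short of the pan on its near side. The nozzle tip is at about scene (338,186) and side (307,205); I triangulate both.

Run:
```python
from st import *
o=status.get_obs()
T=lambda a,b:tri([ray('scene',a),ray('side',b)]).round(4)
print('noz nets',T((335.5,187.2),(308.1,208.8)),'mine',T((338,185.5),(306.5,206)))
print('mouth',T((318.9,209.3),(315.4,196)),tri([ray('scene',(318.9,209.3)),ray('side',(315.4,196)),ray('wrist',(321.3,24.3),o)]).round(4))
print('wrist mouth',at_z('wrist',(321.3,24.3),.114,o).round(4),'near rim',at_z('wrist',(320,121),.114,o).round(4))
# pan by wrist2-view: ellipse of the steel disc
def proj(cam,P):
    c=eyes.get_calibration(cam);q=R.from_quat(c['orientation']).as_matrix().T@(np.array(P)-c['position']);return (c['fx']*q[0]/q[2]+c['cx'],c['fy']*q[1]/q[2]+c['cy'])
for P in ([.5984,.0831,.145],[.5984,.0831,.038],[.6865,.1016,.206],[.5167,.2193,.052],[.5794,.2324,.052]): print(P,np.round(proj('scene',P),1),np.round(proj('side',P),1))
```

```text
noz nets [0.5937 0.0868 0.1395] mine [0.5992 0.0871 0.148 ]
mouth [0.5898 0.0064 0.1168] [0.5887 0.0063 0.1162]
wrist mouth [0.5872 0.0058 0.114 ] near rim [ 5.556e-01 -2.000e-04  1.140e-01]
[0.5984, 0.0831, 0.145] [336.4 186.9] [306.6 206. ]
[0.5984, 0.0831, 0.038] [335.4 216.4] [307.9 235.7]
[0.6865, 0.1016, 0.206] [370.2 175.6] [269.1 188.5]
[0.5167, 0.2193, 0.052] [334.5 179. ] [329.8 274.6]
[0.5794, 0.2324, 0.052] [354.4 183.3] [303.5 275.5]
```

jog_arm(series=[[0.07, -0.2, 0, 0, 0, 0, -1], [0.08, -0.2, 0, 0, 0, 0, -1], [0.07, -0.21, 0, 0, 0, 0, -1], [0, 0, 0, 0, 0, 0, -1], [0, 0, 0.12, 0, 0, 0, -1]])

```text
t: 9.3
tool_pos: [0.5024, 0.0632, 0.0732]
tcp_rot: [0.995, 0.102, 0.001, 0.0]
wrist_force: [0.4, -1.3, -1.1]
width: 0.147
gripper_force: 68.8
```

jog_arm(series=[[0, 0, 0, 0, 0, 0, -1], [0, 0, 0, 0, 0, 0, -1]])

```text
t: 9.55
tool_pos: [0.501, 0.0627, 0.0725]
tcp_rot: [0.995, 0.101, -0.001, 0.0]
wrist_force: [-0.1, -0.2, -1.4]
width: 0.145
gripper_force: 68.8
```

Run:
```python
from st import *
o=status.get_obs();print(o['t'],o['tool_pos'],o['tcp_rot'],o['wrist_force'],o['width'])
ims=[]
for c in ('scene','side','wrist'):
    ims.append(save(c,c+'7.png'))
    for n in ('cup_mouth','nozzle'):
        for d in nets.place_of(n,c)[:3]: print(c,n,round(d['p'],2),d['xy'], at_z(c,d['xy'],.1 if n=='cup_mouth' else .145,o).round(4))
x=cv2.resize(ims[0][140:240,280:410],(390,300));y=cv2.resize(ims[1][165:265,250:380],(390,300))
cv2.imwrite('pics/c7.png',np.vstack([np.hstack([x,y]),np.hstack([cv2.resize(ims[2],(480,300)),np.zeros((300,300,3),np.uint8)])])[:,:,::-1])
```

```text
9.55 [0.50104258 0.06272486 0.07245247] [ 9.94860398e-01  1.01254622e-01 -5.19671376e-04  1.39908079e-04] [-0.06269486 -0.18296985 -1.42360369] 0.14491303693242716
scene cup_mouth 0.67 [191.2, 302.3] [ 0.5034 -0.3933  0.1   ]
scene cup_mouth 0.63 [332.5, 202.7] [0.5967 0.0667 0.1   ]
side cup_mouth 0.6 [372.5, 145.6] [ 0.4572 -0.2946  0.1   ]
side cup_mouth 0.55 [307.9, 218.3] [0.5969 0.0802 0.1   ]
side nozzle 0.57 [307.2, 207.1] [0.596  0.0869 0.145 ]
wrist cup_mouth 0.65 [323.4, 28.9] [0.5964 0.0809 0.1   ]
wrist cup_mouth 0.22 [234.5, 96.9] [0.5683 0.1079 0.1   ]
wrist nozzle 0.74 [36.1, 156.0] [0.5459 0.1395 0.145 ]
wrist nozzle 0.27 [2.8, 23.3] [0.5731 0.145  0.145 ]
```

View pics/c7.png

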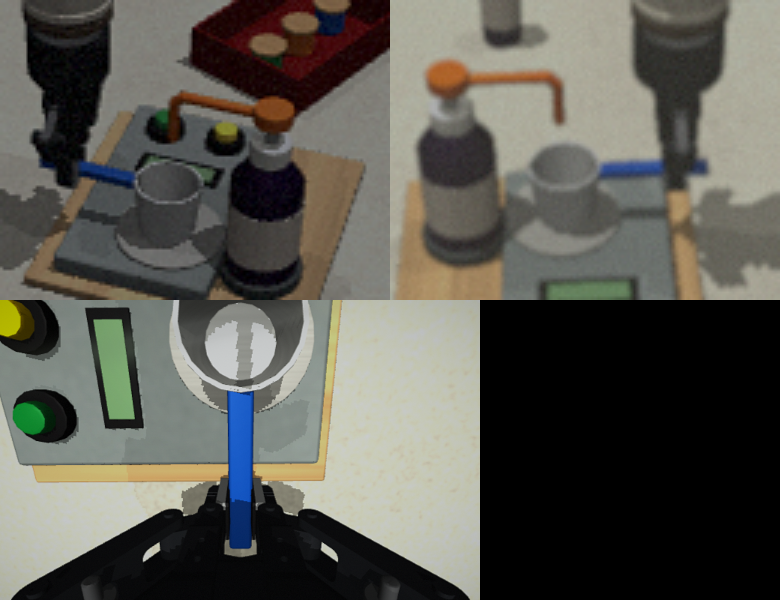

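The cup is over the pan (wrist) and nearly under the nozzle in both outside views. I now measure the residual offset more precisely.

Run:
```python
from st import *
from scipy.optimize import least_squares
o=status.get_obs()
for c,box in (('scene',(330,168,346,190)),('side',(298,185,316,210))):
    im=cv2.imread(f'pics/{c}7.png');h=cv2.cvtColor(im,cv2.COLOR_BGR2HSV)
    m=cv2.inRange(h,(3,130,90),(20,255,255))
    for r in range(box[1],box[3]):
        x=np.flatnonzero(m[r,box[0]:box[2]])+box[0]
        if len(x): print(c,r,x.min(),x.max(),round(x.mean(),1),end=' | ')
    print()
im=cv2.imread('pics/wrist7.png')
# pan + rim edge pixels
P=[(217,60),(416,60),(316,151)]
Q=np.array([at_z('wrist',p,.038,o)[:2] for p in P]);print('pan pts',Q.round(4))
f=least_squares(lambda c:np.linalg.norm(Q-c,axis=1)-.052,[.598,.083]);print('pan centre',f.x.round(4),f.fun.round(4))
zr=.0724-.0276+.055
P=[(227,10),(418,10),(320,121)]
Q=np.array([at_z('wrist',p,zr,o)[:2] for p in P]);f=least_squares(lambda c:np.linalg.norm(Q-c,axis=1)-.032,[.598,.083]);print('rim',f.x.round(4),f.fun.round(4))
g=cv2.resize(im[:170,190:450],None,fx=3,fy=3);cv2.imwrite('pics/w7z.png',g)
```

```text
scene 171 340 345 342.5 | scene 172 340 345 342.5 | scene 173 344 345 344.5 | 
side 189 298 302 300.0 | side 190 298 303 300.5 | side 191 298 304 301.0 | side 192 304 306 305.0 | side 193 305 306 305.5 | side 194 305 306 305.5 | side 195 305 306 305.5 | side 196 305 306 305.5 | side 197 305 306 305.5 | side 198 305 306 305.5 | side 199 305 306 305.5 | side 200 305 306 305.5 | side 201 305 306 305.5 | side 202 305 306 305.5 | side 203 306 306 306.0 | side 204 306 306 306.0 | 
pan pts [[0.5857 0.1378]
 [0.6075 0.0324]
 [0.5486 0.0757]]
pan centre [0.5994 0.0857] [ 0.0019  0.0019 -0.0002]
rim [0.5984 0.0826] [0.0008 0.0008 0.0002]
```

View pics/w7z.png

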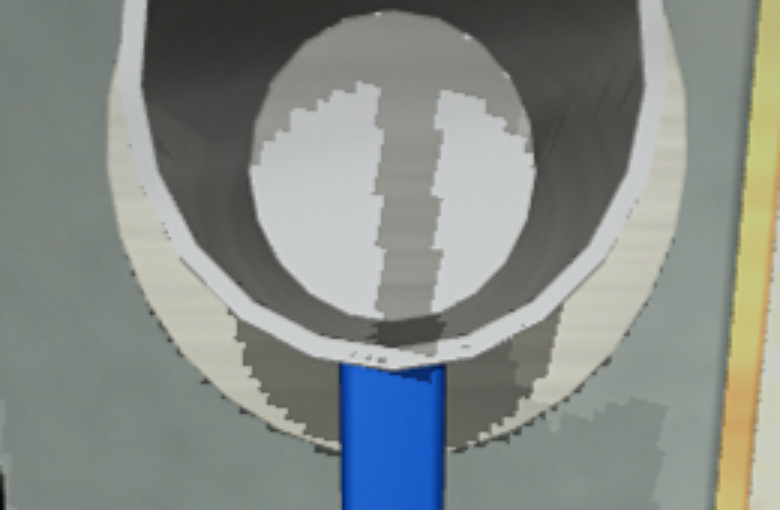

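Run:
```python
from st import *
from scipy.optimize import least_squares
o=status.get_obs()
def fit(P,z,r):
    Q=np.array([at_z('wrist',(190+x/3,y/3),z,o)[:2] for x,y in P]);f=least_squares(lambda c:np.linalg.norm(Q-c,axis=1)-r,[.598,.083]);print(f.x.round(4),f.fun.round(4))
fit([(107,145),(687,145),(330,450),(450,450),(150,300),(640,300),(612,360)],.038,.052)
zr=.0724-.0276+.055
fit([(122,50),(668,50),(397,367),(240,310),(560,310),(180,245),(608,250)],zr,.032)
```

```text
[0.5996 0.0825] [-0.0001 -0.0001  0.0004 -0.0002 -0.0006 -0.0012  0.001 ]
[0.5979 0.0826] [-0.0006 -0.0009  0.0002 -0.0002  0.0004 -0.0004 -0.0005]
```

The pan centre fits at (0.5996, 0.0825) and the rim at (0.5979, 0.0826), so I nudge 1.7 mm forward and lower.

jog_arm(series=[[0.015, 0.003, 0, 0, 0, 0, -1], [0, 0, 0.05, 0, 0, 0, -1], [0, 0, 0, 0, 0, 0, -1], [0, 0, 0, 0, 0, 0, -1]])

```text
t: 10.5
tool_pos: [0.5037, 0.0638, 0.067]
tcp_rot: [0.995, 0.102, 0.0, -0.0]
wrist_force: [1.2, -0.5, -0.2]
width: 0.146
gripper_force: 69.0
```

jog_arm(series=[[0, 0, 0.01, 0, 0, 0, -1], [0, 0, 0, 0, 0, 0, -1]])

```text
t: 10.75
tool_pos: [0.5031, 0.0636, 0.0659]
tcp_rot: [0.995, 0.102, -0.0, 0.0]
wrist_force: [-1.6, 0.3, 5.6]
width: 0.143
gripper_force: 69.7
```

jog_arm(series=[[0, 0, 0, 0, 0, 0, -0.3], [0, 0, 0, 0, 0, 0, -0.3], [0, 0, 0, 0, 0, 0, -0.3], [0, 0, 0, 0, 0, 0, -0.3], [0, 0, 0, 0, 0, 0, -0.3]])

```text
t: 11.38
tool_pos: [0.5032, 0.0637, 0.0657]
tcp_rot: [0.995, 0.102, -0.0, -0.0]
wrist_force: [1.0, -0.6, 0.7]
width: 0.351
gripper_force: 0.0
```

jog_arm(series=[[0, 0, -0.15, 0, 0, 0, -0.3], [-0.1, 0, -0.3, 0, 0, 0, -0.3], [-0.2, 0, -0.45, 0, 0, 0, -0.3], [-0.2, 0, -0.4, 0, 0, 0, -0.3], [0, 0, 0, 0, 0, 0, -0.3]])

```text
t: 12.0
tool_pos: [0.4459, 0.0515, 0.2255]
tcp_rot: [0.995, 0.102, 0.004, 0.0]
wrist_force: [0.8, 0.6, -0.8]
width: 0.349
gripper_force: 0.0
```

Run:
```python
from st import *
o=status.get_obs();print(o['t'],o['tool_pos'],o['tcp_rot'],o['wrist_force'],o['width'])
ims=[]
for c in ('scene','side','wrist'):
    ims.append(save(c,c+'8.png'))
    for n in ('cup_mouth','pan','key_green_top','key_yellow_top','pump_top','nozzle'):
        for d in nets.place_of(n,c)[:2]: print(c,n,round(d['p'],2),d['xy'], at_z(c,d['xy'],dict(cup_mouth=.093,pan=.038,pump_top=.206,nozzle=.145).get(n,.052),o).round(4))
x=cv2.resize(ims[0][140:240,280:410],(312,240));y=cv2.resize(ims[1][165:265,250:380],(312,240))
a=np.vstack([x,y]);cv2.imwrite('pics/c8.png',np.hstack([a,cv2.resize(ims[2][:, 80:560],(488,480))])[:,:,::-1])
```

```text
12.0 [0.44587803 0.05151612 0.2254522 ] [9.94804384e-01 1.01735330e-01 3.74405363e-03 3.77747706e-04] [ 0.83111561  0.57400478 -0.80367635] 0.34865643452271544
scene cup_mouth 0.84 [191.5, 300.5] [ 0.4957 -0.3857  0.093 ]
scene cup_mouth 0.73 [337.0, 204.7] [0.6076 0.0731 0.093 ]
scene pan 0.58 [335.2, 213.7] [0.592  0.0931 0.038 ]
scene key_green_top 0.51 [336.2, 176.5] [0.5148 0.2334 0.052 ]
scene key_yellow_top 0.45 [354.4, 181.6] [0.5754 0.24   0.052 ]
scene pump_top 0.83 [371.8, 174.7] [0.6884 0.1073 0.206 ]
scene nozzle 0.62 [338.4, 185.9] [0.6008 0.0898 0.145 ]
side cup_mouth 0.85 [306.0, 221.7] [0.601  0.0866 0.093 ]
side cup_mouth 0.66 [372.0, 145.0] [ 0.4595 -0.3088  0.093 ]
side pan 0.88 [305.4, 233.4] [0.6068 0.0755 0.038 ]
side key_green_top 0.61 [328.3, 273.0] [0.521 0.215 0.052]
side key_yellow_top 0.61 [303.3, 273.3] [0.5812 0.2258 0.052 ]
side key_yellow_top 0.45 [318.7, 261.2] [0.5508 0.1812 0.052 ]
side pump_top 0.65 [267.2, 188.2] [0.6914 0.1013 0.206 ]
side nozzle 0.74 [307.8, 207.6] [0.5941 0.0885 0.145 ]
side nozzle 0.61 [305.4, 237.6] [0.5789 0.1947 0.145 ]
wrist cup_mouth 0.68 [317.9, 125.7] [0.5051 0.0653 0.093 ]
wrist key_green_top 0.84 [163.6, 76.8] [0.5191 0.2217 0.052 ]
```

View pics/c8.png

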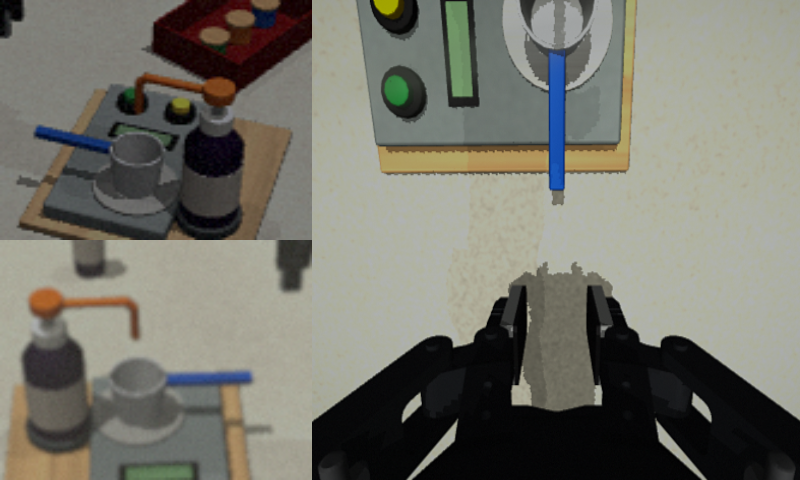

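Cup stands on the pan, released, mouth below the nozzle in both views. Now to the green key with shut fingers.

jog_arm(series=[[0.22, -0.31, 0, 0, 0, 0, -1], [0.22, -0.31, 0, 0, 0, 0, -1], [0.21, -0.32, 0, 0, 0, 0, -1], [0.21, -0.31, 0, 0, 0, 0, -1], [0, 0, 0.35, 0, 0, 0, -1]], newtons=40)

```text
t: 13.68
tool_pos: [0.5183, 0.2255, 0.1824]
tcp_rot: [0.995, 0.104, 0.004, -0.003]
wrist_force: [0.5, -0.6, -0.8]
width: 0.004
gripper_force: 0.0
```

jog_arm(series=[[0, 0, 0.35, 0, 0, 0, -1], [0, 0, 0.4, 0, 0, 0, -1], [0, 0, 0, 0, 0, 0, -1], [0, 0, 0, 0, 0, 0, -1]])

```text
t: 14.18
tool_pos: [0.516, 0.2199, 0.0911]
tcp_rot: [0.995, 0.102, 0.001, -0.0]
wrist_force: [-0.0, 0.3, 0.5]
width: 0.0
gripper_force: 0.0
```

Run:
```python
from st import *
o=status.get_obs();print(o['t'],o['tool_pos'],o['tcp_rot'],o['wrist_force'],o['width'])
im=save('wrist','w9.png')
hsv=cv2.cvtColor(im,cv2.COLOR_RGB2HSV)
for nm,lo,hi,z in (('green',(45,100,40),(75,255,255),.052),('yellow',(22,150,100),(35,255,255),.052)):
    m=cv2.inRange(hsv,lo,hi);n,l,s,c=cv2.connectedComponentsWithStats(m)
    for i in range(1,n):
        if s[i,4]>60: print(nm,s[i],c[i].round(1),at_z('wrist',c[i],z,o).round(4))
```

```text
14.175 [0.51600194 0.21991471 0.09106916] [ 9.94790953e-01  1.01933110e-01  7.00825268e-04 -3.30142888e-04] [-0.02531554  0.25323741  0.54160939] 0.00023534261995168898
green [ 46 102  40  17 243] [ 69.1 108.7] [0.5576 0.376  0.052 ]
green [ 304  206   38   34 1001] [322.3 223. ] [0.5188 0.2188 0.052 ]
yellow [ 302  100   41   43 1319] [321.7 121.3] [0.5802 0.232  0.052 ]
```

View pics/w9.png

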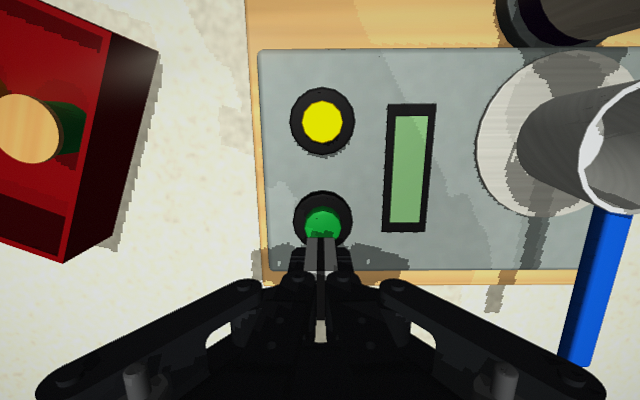

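The shut fingers are above the green key (322,223), with the yellow key at (322,121) and the cup on the right still in place. Pressing green.

jog_arm(series=[[0.012, 0.01, 0.15, 0, 0, 0, -1], [0, 0, 0.14, 0, 0, 0, -1], [0, 0, 0.04, 0, 0, 0, -1], [0, 0, 0.04, 0, 0, 0, -1], [0, 0, 0, 0, 0, 0, -1]])

```text
t: 14.85
tool_pos: [0.5169, 0.2181, 0.0493]
tcp_rot: [0.995, 0.102, 0.0, 0.001]
wrist_force: [-11.7, -7.0, 41.2]
width: -0.001
gripper_force: 20.3
```

jog_arm(series=[[0, 0, 0.01, 0, 0, 0, -1], [0, 0, 0, 0, 0, 0, -1]])

```text
t: 15.1
tool_pos: [0.5169, 0.2182, 0.0492]
tcp_rot: [0.995, 0.102, 0.0, 0.001]
wrist_force: [-14.5, -7.9, 48.7]
width: -0.002
gripper_force: 24.4
```

jog_arm(series=[[0, 0, -0.035, 0, 0, 0, -1], [0, 0, 0, 0, 0, 0, -1]])

```text
t: 15.35
tool_pos: [0.5169, 0.2182, 0.0499]
tcp_rot: [0.995, 0.102, 0.0, 0.0]
wrist_force: [-5.1, -3.2, 17.1]
width: 0.003
gripper_force: 8.4
```

jog_arm(series=[[0, 0, -0.015, 0, 0, 0, -1], [0, 0, 0, 0, 0, 0, -1]])

```text
t: 15.6
tool_pos: [0.5168, 0.2181, 0.0503]
tcp_rot: [0.995, 0.102, 0.0, 0.0]
wrist_force: [-0.5, -1.5, 3.7]
width: -0.002
gripper_force: 1.9
```

jog_arm(series=[[0, 0, -0.015, 0, 0, 0, -1], [0, 0, 0, 0, 0, 0, -1]])

```text
t: 15.85
tool_pos: [0.5168, 0.2182, 0.0518]
tcp_rot: [0.995, 0.102, -0.0, 0.0]
wrist_force: [0.5, -2.7, 2.8]
width: -0.002
gripper_force: 1.5
```

jog_arm(series=[[0, 0, -0.015, 0, 0, 0, -1], [0, 0, 0, 0, 0, 0, -1]])

```text
t: 16.1
tool_pos: [0.5168, 0.2184, 0.0537]
tcp_rot: [0.995, 0.102, -0.0, 0.0]
wrist_force: [0.6, -1.6, 1.6]
width: -0.002
gripper_force: 1.1
```

jog_arm(series=[[0, 0, -0.015, 0, 0, 0, -1], [0, 0, 0, 0, 0, 0, -1]])

```text
t: 16.35
tool_pos: [0.5167, 0.2188, 0.0556]
tcp_rot: [0.995, 0.102, 0.0, -0.0]
wrist_force: [-0.2, -1.6, 2.0]
width: -0.0
gripper_force: 0.6
```

Release went from a hard stop at 0.050 m through the ~4 N spring force down to nothing at about 0.056 m, so the green key made its full travel. Next is yellow.

jog_arm(series=[[0, 0, -0.25, 0, 0, 0, -1], [0.27, 0, 0, 0, 0, 0, -1], [0.27, 0, 0, 0, 0, 0, -1], [0, 0, 0, 0, 0, 0, -1], [0, 0, 0, 0, 0, 0, -1]])

```text
t: 16.98
tool_pos: [0.5788, 0.2319, 0.0848]
tcp_rot: [0.995, 0.102, -0.001, -0.0]
wrist_force: [-0.3, 0.1, 0.1]
width: -0.0
gripper_force: 0.0
```

jog_arm(series=[[0.01, 0, 0.1, 0, 0, 0, -1], [0, 0, 0.11, 0, 0, 0, -1], [0, 0, 0.04, 0, 0, 0, -1], [0, 0, 0.04, 0, 0, 0, -1], [0, 0, 0, 0, 0, 0, -1]])

```text
t: 17.6
tool_pos: [0.5807, 0.2316, 0.0506]
tcp_rot: [0.995, 0.102, -0.001, 0.0]
wrist_force: [-2.9, -1.6, 3.4]
width: 0.002
gripper_force: 1.8
```

jog_arm(series=[[0, 0, 0.008, 0, 0, 0, -1], [0, 0, 0, 0, 0, 0, -1]])

```text
t: 17.85
tool_pos: [0.581, 0.2318, 0.0501]
tcp_rot: [0.995, 0.102, -0.0, 0.0]
wrist_force: [-3.1, -1.8, 6.6]
width: -0.0
gripper_force: 3.1
```

jog_arm(series=[[0, 0, 0.008, 0, 0, 0, -1], [0, 0, 0, 0, 0, 0, -1]])

```text
t: 18.1
tool_pos: [0.5811, 0.2318, 0.05]
tcp_rot: [0.995, 0.102, -0.0, 0.0]
wrist_force: [-6.8, -2.2, 12.1]
width: 0.003
gripper_force: 6.0
```

jog_arm(series=[[0, 0, -0.07, 0, 0, 0, -1], [0, 0, -0.3, 0, 0, 0, -1], [0, 0, -0.5, 0, 0, 0, -1], [0, 0, -0.5, 0, 0, 0, -1], [0, 0, -0.3, 0, 0, 0, -1]])

```text
t: 18.73
tool_pos: [0.5832, 0.2327, 0.2533]
tcp_rot: [0.995, 0.102, 0.003, -0.001]
wrist_force: [1.4, 0.1, 0.6]
width: 0.001
gripper_force: 0.0
```

jog_arm(series=[[0.21, 0.41, 0, 0, 0, 0, -1], [0.21, 0.41, 0, 0, 0, 0, -1], [0.21, 0.42, 0, 0, 0, 0, -1], [0, 0, 0, 0, 0, 0, -1], [0, 0, 0, 0, 0, 0, -1]])

```text
t: 19.35
tool_pos: [0.6857, 0.1018, 0.2489]
tcp_rot: [0.995, 0.102, 0.0, -0.001]
wrist_force: [-0.3, 0.6, -0.0]
width: -0.001
gripper_force: 0.0
```

Run:
```python
from st import *
o=status.get_obs();print(o['t'],o['tool_pos'],o['tcp_rot'],o['wrist_force'])
ims=[save(c,c+'10.png') for c in ('scene','side','wrist')]
for c in ('scene','side','wrist'):
    for d in nets.place_of('pump_top',c)[:2]: print(c,round(d['p'],2),d['xy'],at_z(c,d['xy'],.206,o).round(4))
hsv=cv2.cvtColor(ims[2],cv2.COLOR_RGB2HSV)
m=cv2.inRange(hsv,(3,150,100),(20,255,255));n,l,s,c=cv2.connectedComponentsWithStats(m)
for i in range(1,n):
    if s[i,4]>60: print(s[i],c[i].round(1),at_z('wrist',c[i],.206,o).round(4))
x=cv2.resize(ims[0][140:240,280:410],(312,240));y=cv2.resize(ims[1][165:265,250:380],(312,240))
a=np.vstack([x,y]);cv2.imwrite('pics/c10.png',np.hstack([a,cv2.resize(ims[2][:, 80:560],(488,480))])[:,:,::-1])
```

```text
19.35 [0.68569791 0.10181362 0.24891335] [ 9.94816389e-01  1.01686154e-01  6.45768854e-05 -5.23943873e-04] [-0.31576258  0.62475018 -0.00789794]
scene 0.79 [372.2, 173.6] [0.6871 0.1121 0.206 ]
side 0.69 [268.8, 189.8] [0.6859 0.1067 0.206 ]
wrist 0.78 [323.8, 224.0] [0.6866 0.0994 0.206 ]
[ 297  195   54   48 1907] [323.8 218. ] [0.6907 0.1002 0.206 ]
[  0 207  18  32 229] [  8.4 224.3] [0.6449 0.3008 0.206 ]
[ 36 225  33  31 302] [ 52.4 241.4] [0.6383 0.273  0.206 ]
```

View pics/c10.png

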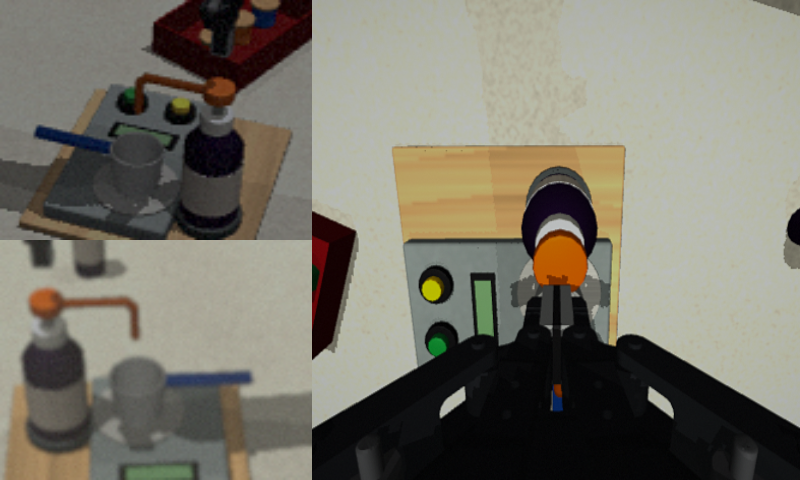

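The cup is still under the nozzle and the keys are up; the fingers are over the cap (324,220). I press the cap.

jog_arm(series=[[0.01, 0.015, 0.15, 0, 0, 0, -1], [0, 0, 0.15, 0, 0, 0, -1], [0, 0, 0.06, 0, 0, 0, -1], [0, 0, 0.06, 0, 0, 0, -1], [0, 0, 0, 0, 0, 0, -1]])

```text
t: 20.27
tool_pos: [0.6863, 0.0996, 0.1986]
tcp_rot: [0.995, 0.102, -0.001, 0.0]
wrist_force: [-4.2, -1.2, 6.9]
width: -0.001
gripper_force: 2.9
```

jog_arm(series=[[0, 0, 0.015, 0, 0, 0, -1], [0, 0, 0, 0, 0, 0, -1]])

```text
t: 20.52
tool_pos: [0.6868, 0.0998, 0.1978]
tcp_rot: [0.995, 0.102, -0.0, 0.0]
wrist_force: [-4.7, -1.7, 6.8]
width: 0.006
gripper_force: 3.1
```

jog_arm(series=[[0, 0, 0.015, 0, 0, 0, -1], [0, 0, 0, 0, 0, 0, -1]])

```text
t: 20.78
tool_pos: [0.6869, 0.0998, 0.1962]
tcp_rot: [0.995, 0.102, -0.0, 0.0]
wrist_force: [-5.1, -1.4, 7.4]
width: 0.003
gripper_force: 3.5
```

jog_arm(series=[[0, 0, 0.01, 0, 0, 0, -1], [0, 0, 0, 0, 0, 0, -1]])

```text
t: 21.02
tool_pos: [0.6868, 0.0998, 0.1952]
tcp_rot: [0.995, 0.102, -0.0, 0.0]
wrist_force: [-4.4, -1.5, 7.2]
width: 0.003
gripper_force: 3.7
```

jog_arm(series=[[0, 0, 0.01, 0, 0, 0, -1], [0, 0, 0, 0, 0, 0, -1]])

```text
t: 21.28
tool_pos: [0.6869, 0.0998, 0.1941]
tcp_rot: [0.995, 0.102, -0.0, 0.0]
wrist_force: [-4.8, -1.4, 7.7]
width: -0.002
gripper_force: 3.9
```

jog_arm(series=[[0, 0, 0.008, 0, 0, 0, -1], [0, 0, 0, 0, 0, 0, -1]])

```text
t: 21.52
tool_pos: [0.6868, 0.0998, 0.1932]
tcp_rot: [0.995, 0.102, -0.0, 0.0]
wrist_force: [-5.1, -1.8, 8.7]
width: -0.003
gripper_force: 4.1
```

jog_arm(series=[[0, 0, 0.008, 0, 0, 0, -1], [0, 0, 0, 0, 0, 0, -1]])

```text
t: 21.78
tool_pos: [0.6869, 0.0998, 0.1924]
tcp_rot: [0.995, 0.102, -0.0, 0.0]
wrist_force: [-5.9, -1.2, 9.1]
width: 0.002
gripper_force: 4.3
```

jog_arm(series=[[0, 0, 0.008, 0, 0, 0, -1], [0, 0, 0, 0, 0, 0, -1]])

```text
t: 22.02
tool_pos: [0.6869, 0.0998, 0.1921]
tcp_rot: [0.995, 0.102, 0.0, 0.0]
wrist_force: [-7.5, -0.8, 12.1]
width: 0.004
gripper_force: 5.9
```

jog_arm(series=[[0, 0, 0.008, 0, 0, 0, -1], [0, 0, 0, 0, 0, 0, -1]])

```text
t: 22.28
tool_pos: [0.6869, 0.0998, 0.1921]
tcp_rot: [0.995, 0.102, 0.0, 0.0]
wrist_force: [-8.5, -2.1, 15.9]
width: -0.002
gripper_force: 8.0
```

The cap hit its hard stop at 0.192 m (16 N), which is full travel. Releasing and retreating.

jog_arm(series=[[0, 0, -0.06, 0, 0, 0, -1], [0, 0, -0.1, 0, 0, 0, -1], [0, 0, -0.3, 0, 0, 0, -1], [0, 0, -0.4, 0, 0, 0, -1], [0, 0, 0, 0, 0, 0, -1]])

```text
t: 22.9
tool_pos: [0.6903, 0.101, 0.2979]
tcp_rot: [0.995, 0.102, 0.005, -0.001]
wrist_force: [-0.3, -0.2, 0.3]
width: -0.0
gripper_force: 0.0
```

jog_arm(series=[[-0.4, 0.1, -0.2, 0, 0, 0, -1], [-0.5, 0.05, 0, 0, 0, 0, -1], [-0.4, 0, 0, 0, 0, 0, -1], [0, 0, 0, 0, 0, 0, -1], [0, 0, 0, 0, 0, 0, -1]])

```text
t: 23.52
tool_pos: [0.5389, 0.0508, 0.3164]
tcp_rot: [0.995, 0.102, 0.001, -0.0]
wrist_force: [-0.3, 0.7, 0.1]
width: 0.0
gripper_force: 0.0
```

Run:
```python
from st import *
o=status.get_obs();print(o['t'],o['tool_pos'],o['wrist_force'],np.abs(o['qvel']).max())
ims=[save(c,c+'11.png') for c in ('scene','side','wrist')]
# display colour before / after
for f in ('side0','side8','side11','wrist9','wrist10','wrist11','w2'):
    im=cv2.imread(f'pics/{f}.png')
    if im is None: continue
    m=cv2.inRange(cv2.cvtColor(im,cv2.COLOR_BGR2HSV),(45,40,90),(70,140,255));n,l,s,c=cv2.connectedComponentsWithStats(m)
    if n>1:
        i=1+s[1:,4].argmax();print(f,s[i],im[l==i].mean(0).round(1),im[l==i].std(0).round(1))
x=cv2.resize(ims[0][140:240,280:410],(312,240));y=cv2.resize(ims[1][165:265,250:380],(312,240))
a=np.vstack([x,y]);cv2.imwrite('pics/c11.png',np.hstack([a,cv2.resize(ims[2][:, 80:560],(488,480))])[:,:,::-1])
```

```text
23.525 [0.53889321 0.05082831 0.31641147] [-0.2924617   0.67805336  0.10961445] 0.026854228232158956
side0 [302 258  28   8 177] [ 87.6 120.1  94.9] [ 9.1 13.9  9.6]
side8 [303 259  27   7 160] [ 84.6 116.5  91.8] [ 7.7 10.9  8. ]
side11 [302 259  28   7 165] [ 86.9 119.8  94.1] [ 8.1 11.6  8.4]
wrist10 [240 234  19  46 703] [ 93.5 145.3 103.1] [ 6.9 10.6  7.7]
wrist11 [228 107  19  53 791] [102.1 152.  112. ] [ 8.5 12.7  9.4]
w2 [244  57  57  28 934] [102.6 150.4 112.2] [ 7.7 11.5  8.5][ WARN:0@3.318] global loadsave.cpp:275 findDecoder imread_('pics/wrist9.png'): can't open/read file: check file path/integrity
```

View pics/c11.png

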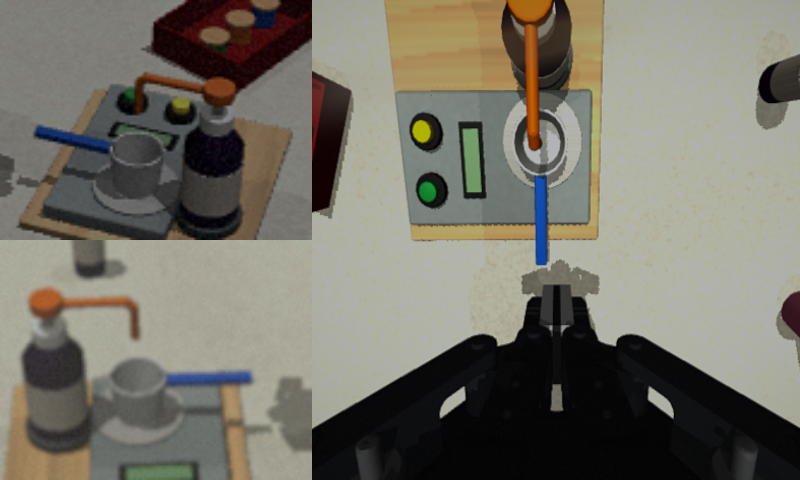

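The cup stands centred on the pan below the nozzle, the cap and both keys are back up, and the arm is clear. Handing in.

```bash
python3 -c "
from bench import manip
print(manip.sign_off())"
```

```text
the job is handed in; nothing more can be done
None
```

I handed the job in at about 24 s: the cup stands released on the pan under the nozzle, I pressed green, then yellow, then the pump cap, each to its stop, and they all sprang back. The squeeze bottle, jar and tin were not touched. Both keys bottomed about 4 mm higher than the stated heights, but yellow stopped at the same height as green, and green's release showed the full 6 mm travel.

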